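# Blank off the frying-oil pump

## Robot

A 6-joint arm with a two-finger parallel gripper is mounted at the origin on a cart in front of the work surface, level with it; the furniture and walls round the work are solid. World frame = base frame: x ahead of the robot, y to its left, z up, the work surface at z = 0. Lengths are in mm, angles in rad, forces in N, time in s.
With the tool pointing down it reaches from about 300 to 775 mm from the base axis. Payload 14.6 kg.
Tool frame: the origin (TCP) lies on the front face of the gripper's body, between the roots of the fingers; the fingertips stand 97 mm ahead of it and the grasp point (between the pads) lies 78 mm ahead of it; z points along the fingers, y is the direction in which the jaws open and shut (so a half turn about z gives the same grasp; the last joint's range is limited). The gripper opens to 94 mm and grips with 3 to 60 N. Pads are 16 mm wide; open, the fingers measure 119 mm over their backs; the gripper's body (75 mm by 177 mm) begins 78 mm behind the grasp point.
Start: joints at [1.281, 0.3, 1.521, -0, 1.321, -0.067], TCP at [121.527, 536.396, 302.646] pointing down, gripper open.
Joint ranges: [-3.03, 3.03], [-0.79, 2.21], [0.23, 2.52], [-1.04, 4.18], [0, 3.07], [-2.55, 2.55]. Speed limits (rad/s): [2.22, 2.22, 2.57, 3.14, 3.14, 3.14].

## Interface

Orientations are given as [roll, pitch, yaw] about the fixed x, y, z axes, in that order (R = Rz(yaw) Ry(pitch) Rx(roll)).
In Python, from cell import manip, eyes, finder gives the robot as it stands.
- The arm moves only by the tool drive_tool, never from a script. Its argument "rows" is a list of rows, each an object with "offset": the shift along the tool's x, y, z in mm, a list of three; "spin": the turn about the tool's z in degrees; "jaw": the finger opening in mm, from 0 to 94. In form: [{"offset": [dx, dy, dz], "spin": spin, "jaw": jaw}, ...]. A call has 1 to 20 rows; each row shifts and turns the commanded pose from where the row before left it, along the tool's axes as they then stand; what a row does not reach is not made up. A row lasts 1/10 s, in which the tool goes at most 50 mm and 8.59 degrees, less where a joint would pass 70% of its speed; a pose out of reach is approached as far as the arm can. A call is refused whole if a number of a shift passes 50 or a number of a turn 8.59, either way. A call with a gripper value outside its range is refused whole. The fingers move at their own pace and stop on an object; "force" is the grip in N (left out, the last holds). Time passes only in rows, so rows that do not move let the fingers close. It gives the time, the measured TCP pose, the force and the opening at its end, in the units of the state.
- manip.read_state(): the state, without advancing time (a new reading comes with each control period).
- eyes.camera(name): name is "scene" or "top" or "wrist"; returns a dict with "color" (400x640x3 uint8, blue, green, red), "depth" (400x640 float32, mm along the optical axis (not along the pixel's ray), 0 where there is no reading), "vfov" (degrees; the focal length in pixels is half the picture's height over the tangent of half this angle, whatever the lens; pixels are square), "cx", "cy" (the principal point, pixels), "rvec" (rotation vector, rad) and "tvec" (3), from world to camera coordinates, as OpenCV has them. Camera axes: x right, y down, z forward; pixel columns grow to the right and rows downward; lengths in mm; the calibration is good to about 2 mm. A picture is of the moment at which its call begins.
- manip.sign_off(): hands the job in, once; it reports no verdict.
Trained networks look in the newest picture that a camera, given by its name, has taken for a name from the list of things; names that differ only in an ending like _2 or _b are one class to them, and where a whole thing is asked for, a point or a joint stands for the part that bears it (a point fixed in the world has none). Each returns a list of dicts, best first, with "p" (0 to 1); they miss things now and then, are a little off and sometimes report something else, mostly with a low value. They report only what shows in the picture. A call takes as long as a camera call.
- finder.find_in(camera, target): "uv" ([column, row] in pixels, amid what is visible of it).
The state is a dict: "clock": time; "joints": joint angles; "qd": joint speeds; "effort": joint torques, N m; "eef_pos": TCP position; "eef_rot": TCP orientation; "wrist_force": force on the tool from outside, world axes, zero at the start; "moment": the same for the moment, N m; "finger_gap": finger opening in mm.
Only numpy, scipy, OpenCV 4.12 (cv2) and the standard library are available. Lean on these libraries where they do the work, as an engineer would, in place of code of your own. Each camera call takes 0.05 s, during which the arm holds its last target. There are 200 camera calls.

## Task

The frying-oil transfer pump is done for the day and its upright cam coupler has to be blanked off. Take the grooved steel plug by its knob, feel its nose into the coupler with a light touch and set it down on the gasket; then swing the coupler's two cam arms down together, evenly and without forcing them, until both lie home against the coupler and clamp the plug. Leave the cup, the bottle and the jar standing where they are.

Things in the scene. Friction and masses are not known exactly. Their poses are not given: they have to be found in the camera images.
- pump: bench-top oil pump, bolted down: steel base plate 245 x 120 mm, round pump head with an upright coupler on top, grey finned motor behind it (its black switch box reaches 126 mm above the table). Origin on the table under the coupler's mounting pad; x points back along the motor (plate from -43 to +203 mm), y to the pump's left, z up. The two cam arms swing in its y-z plane.
- port (a point): nominal middle of the coupler's mouth, 149 mm above the table, axes as the pump's. The coupler is bolted down through oversize holes: its real axis stands up to 4 mm off this point in x and up to 4 mm in y (rigid, not measured; height and heading are true). Steel socket 45 mm across, bore 34 mm, 36 mm at the flared lip. Cam pins: 9 mm below the mouth, 22 mm to the left and right of its axis.
- seat (a point): nominal middle of the free gasket's upper face in the bore, 35 mm below port and as far off sideways as the coupler is. Springy rubber, about 8.5 N per mm, gives up to 4.5 mm. The plug pressed on it or on the coupler's lip: 25 N at most.
- plug_mid (a point): middle of the loose steel plug, half-way up; it stands on its nose (z up), 56 mm high, 0.2 kg, round. From below: nose 32 mm across with a 1 mm bevel; cam groove 18 to 35 mm up; collar 32 mm across up to 38.5 mm; knurled knob 31 mm across from 41 to 56 mm. On the gasket this point is 7 mm below port, the knob 6 to 21 mm above the mouth; clamped, about 8 mm below port.
- left_arm (a joint): angle of the cam arm on the pump's left (+y): 0 = home, straight down along the coupler; 1.57 = level, outward; starts at 1.8 to 2.25, up and outward; stays where left. Steel lever 5 mm thick, 12 to 19 mm wide, ends 57 mm from its pin. Below 0.85 rad its cam draws the plug down: some 8 N, pushed inward 25 mm below the pin; it stops at 0 and holds there. Bears 25 N.
- right_arm (a joint): angle of the like arm on the pump's right (-y), read the same way. With both arms home their outer faces are 60 mm apart from 10 to 25 mm below the pins and flare to 69 mm at the tips.
- cup: lidded deli cup, 74 mm across, 68 mm high, origin under its middle; it stands on one side of the pump, the plug on the other. Not part of the job.
- bottle: pale squeeze bottle with a black nozzle, 64 mm across, 216 mm high, origin under its middle. Not part of the job.
- jar: small spice jar with a dark lid, 40 mm across, 105 mm high, origin under its middle. Not part of the job.

How it is judged (in metres and radians):
On the way:
1. the plug rests on the gasket inside the coupler while both arms still stand open (z of plug_mid in the frame of port below -0.004 m and horizontal distance between plug_mid and port below 0.009 m and value of joint each of left_arm, right_arm above 1.2 rad), for 0.2 s.
At the end, for the whole second after the job is handed in: Both cam arms are within 0.15 rad of home, the plug is drawn down on the gasket (its middle more than 7.4 mm below the port point, within 9 mm of it sideways) and upright within 0.08 rad (value of joint each of left_arm, right_arm below 0.15 rad and z of plug_mid in the frame of port below -0.0074 m and horizontal distance between plug_mid and port below 0.009 m and angle between plug_mid's own z axis and vertical below 0.08 rad); the robot touches nothing.
It fails at once if the plug is forced against the coupler or its gasket with more than 25 N while the arms are open (contact force between plug and pump above 25 N and value of joint each of left_arm, right_arm above 1.2 rad).
It fails at once if a cam arm is pushed with more than 25 N (contact force between the fingers and left_arm above 25 N or contact force between the fingers and right_arm above 25 N).
It fails at once if one arm is home (less than 0.3 rad) while the other still stands open (more than 1.0 rad) ((value of joint left_arm below 0.3 rad and value of joint right_arm above 1 rad) or (value of joint right_arm below 0.3 rad and value of joint left_arm above 1 rad)).
It fails at once if the cup, the bottle or the jar is moved more than 30 mm (distance of any of cup, bottle, jar from where it was at the start of the episode above 0.03 m).
It also fails if it takes over 72 s, if anything falls off the work surface, if the arm or the gripper's body presses on something with over 40 N, if the wrist force passes 120 N, or if a joint passes its speed limit or range.

## Working session

There is one attempt and no reset: what is moved stays moved. The work goes in short steps, Python scripts to look and compute and a tool call to move; the robot and the scene stay as the last step left them, time stands still between calls to the robot, and variables do not carry over. Pictures are saved under pics/ and viewed, about 8 in all and at most 12, crops included, and the job is handed in when it is done.

Besides the shell and the picture viewer there is one more tool, called after "Emit:" as name([rows], argument=value, ...), one row to a line, values as JSON. drive_tool: Moves the arm, as the interface text tells. Its arguments: {"type":"object","properties":{"rows":{"type":"array","items":{"type":"object","properties":{"offset":{"type":"array","items":{"type":"number"}},"spin":{"type":"number"},"jaw":{"type":"number"}}}},"force":{"type":"number"}},"required":["rows"]}

```bash
ls; mkdir -p pics; cat > h.py <<'E'
import numpy as np, cv2
from cell import manip, eyes, finder
def cam(n):
    c=eyes.camera(n); c['R']=cv2.Rodrigues(np.array(c['rvec'],float))[0]; c['t']=np.array(c['tvec'],float).ravel()
    c['f']=200/np.tan(np.radians(c['vfov'])/2); return c
def cloud(c):
    v,u=np.mgrid[0:400,0:640]; d=c['depth']
    p=np.stack([(u-c['cx'])/c['f']*d,(v-c['cy'])/c['f']*d,d],-1)
    w=(p-c['t'])@c['R']; w[d==0]=np.nan; return w
def proj(c,P):
    p=np.atleast_2d(P)@c['R'].T+c['t']; return p[:,:2]/p[:,2:]*c['f']+[c['cx'],c['cy']]
E
python3 - <<'E'
from h import *
s=manip.read_state(); print(s)
for n in ('scene','top','wrist'):
    c=cam(n); cv2.imwrite(f'pics/{n}0.png',c['color']); w=cloud(c); np.save(f'{n}0.npy',w)
    print(n,c['f'],c['cx'],c['cy'],(-c['R'].T@c['t']).round(), c['R'][2].round(2))
    for t in ('pump','plug_mid','left_arm','right_arm','cup','bottle','jar'):
        for r in finder.find_in(n,t)[:3]:
            u,v=np.array(r['uv']).round().astype(int); print(t,r['p'],(u,v),w[min(v,399),min(u,639)].round(0))
ims=[cv2.imread(f'pics/{n}0.png') for n in('scene','top')]
cv2.imwrite('pics/v1.png',cv2.resize(np.vstack(ims),None,fx=.75,fy=.75))
E
```

```text
pics
{'clock': 0.0, 'joints': array([ 1.28136627e+00,  3.00493697e-01,  1.52155401e+00, -1.12225549e-05,
        1.32068499e+00, -6.66358244e-02]), 'qd': array([ 1.92343322e-04,  1.86049425e-04,  1.97304018e-04, -7.80577577e-04,
        6.83785007e-05, -2.70307674e-04]), 'effort': array([-3.65784181e-03, -5.31797254e+01, -3.52743888e+01,  7.06721703e-02,
        2.42871634e-02,  1.84582700e-05]), 'eef_pos': array([121.51015118, 536.26847477, 302.08532098]), 'eef_rot': array([-3.14045442e+00, -6.50650048e-05,  2.91880117e+00]), 'wrist_force': array([-0.16731887, -0.5253627 , -0.20841556]), 'moment': array([ 0.03587704, -0.02071882,  0.03508071]), 'finger_gap': 93.83674936593924}
scene 386.1993806552725 317.3230121840466 198.03968615187415 [  67. -276.  813.] [ 0.53  0.37 -0.76]
pump 0.93 (np.int64(336), np.int64(226)) [493. -27. 147.]
plug_mid 0.68 (np.int64(243), np.int64(210)) [466. 237.  37.]
left_arm 0.25 (np.int64(338), np.int64(227)) [499. -29. 139.]
left_arm 0.19 (np.int64(432), np.int64(348)) [ 412. -307.   63.]
right_arm 0.56 (np.int64(342), np.int64(221)) [502. -36. 162.]
cup 0.69 (np.int64(430), np.int64(347)) [ 411. -303.   65.]
bottle 0.58 (np.int64(254), np.int64(131)) [654. 354. 114.]
jar 0.95 (np.int64(452), np.int64(226)) [ 698. -224.   78.]
top 411.6825836953647 319.68793813111125 195.57948878953133 [ 433.   65. 1424.] [ 0.09 -0.01 -1.  ]
pump 0.82 (np.int64(330), np.int64(194)) [563.  17. 107.]
plug_mid 0.45 (np.int64(261), np.int64(225)) [460. 242.  57.]
right_arm 0.48 (np.int64(349), np.int64(210)) [509. -40. 166.]
cup 0.95 (np.int64(428), np.int64(241)) [ 418. -310.   65.]
bottle 0.77 (np.int64(222), np.int64(159)) [659. 356. 160.]
bottle 0.58 (np.int64(259), np.int64(223)) [466. 248.  60.]
jar 0.78 (np.int64(404), np.int64(151)) [ 708. -221.  107.]
wrist 354.0433176725984 317.695335558421 198.61115255517672 [ 56. 551. 384.] [ 0.22 -0.05 -0.97]
```

View pics/v1.png

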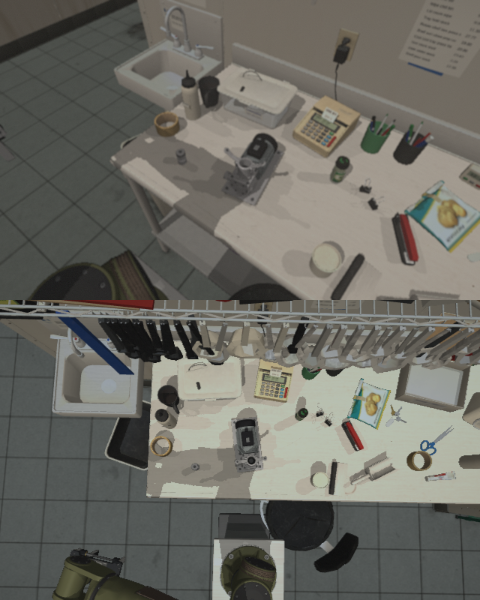

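```bash
python3 - <<'E'
from h import *
for n in('top','scene'):
    w=np.load(f'{n}0.npy').reshape(-1,3)
    m=(w[:,0]>380)&(w[:,0]<780)&(abs(w[:,1])<130)&(w[:,2]>9)&(w[:,2]<250)
    P=w[m]; 
    for lo,hi in((9,40),(60,135),(9,250)):
        q=P[(P[:,2]>lo)&(P[:,2]<hi)]
        r=cv2.minAreaRect(q[:,:2].astype(np.float32)); print(n,lo,len(q),np.round(r[0]),np.round(r[1]),round(r[2],1))
    q=w[(abs(w[:,0]-463)<35)&(abs(w[:,1]-242)<35)&(w[:,2]>48)]; print('plug top',q.mean(0).round(1),len(q))
a=cv2.imread('pics/scene0.png')[150:300,260:420]; b=cv2.imread('pics/top0.png')[140:250,240:400]
cv2.imwrite('pics/v2.png',np.vstack([cv2.resize(a,(640,600))[:330],cv2.resize(b,(640,440))])[:600] if 0 else cv2.resize(np.vstack([a,b]),None,fx=2.3,fy=2.3,interpolation=cv2.INTER_CUBIC))
E
```

```text
top 9 722 [574.  17.] [294. 188.] 26.9
top 60 1594 [627.  39.] [333. 119.] 11.6
top 9 2574 [622.   1.] [358. 192.] 11.4
plug top [469.7 248.5  56.6] 71
scene 9 1301 [579.  16.] [247. 120.] 7.9
scene 60 2441 [631.  29.] [342. 108.] 17.5
scene 9 4561 [624.  28.] [345. 138.] 11.7
plug top [468.9 245.5  54.5] 105
```

View pics/v2.png

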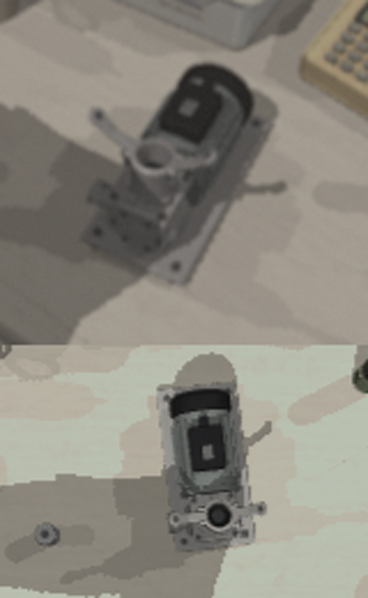

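Emit:
drive_tool([
  {"offset": [-40,-20.5,0],"spin": 0,"jaw": 94},
  {"offset": [-40,-20.5,0],"spin": 0,"jaw": 94},
  {"offset": [-40,-20.5,0],"spin": 0,"jaw": 94},
  {"offset": [-40,-20.5,0],"spin": 0,"jaw": 94},
  {"offset": [-40,-20.5,0],"spin": 0,"jaw": 94},
  {"offset": [-40,-20.5,0],"spin": 0,"jaw": 94},
  {"offset": [-40,-20.5,0],"spin": 0,"jaw": 94},
  {"offset": [-40,-20.5,0],"spin": 0,"jaw": 94},
  {"offset": [-40,-20.5,0],"spin": 0,"jaw": 94},
  {"offset": [-43,-20.5,0],"spin": 0,"jaw": 94},
  {"offset": [0,0,0],"spin": 7.7,"jaw": 94},
  {"offset": [0,0,0],"spin": 7.7,"jaw": 94},
  {"offset": [0,0,0],"spin": 7.7,"jaw": 94},
  {"offset": [0,0,0],"spin": 7.7,"jaw": 94},
  {"offset": [0,0,0],"spin": 7.7,"jaw": 94},
  {"offset": [0,0,0],"spin": 7.7,"jaw": 94},
  {"offset": [0,0,0],"spin": 7.7,"jaw": 94},
  {"offset": [0,0,0],"spin": 7.7,"jaw": 94},
  {"offset": [0,0,0],"spin": 7.7,"jaw": 94},
  {"offset": [0,0,0],"spin": 0,"jaw": 94},
])

```text
clock: 3.2
eef_pos: [469.3, 247.4, 302.7]
eef_rot: [3.142, 0.0, 1.707]
wrist_force: [-0.6, 0.3, 0.3]
finger_gap: 94.1
```

```bash
python3 - <<'E'
from h import *
c=cam('wrist'); cv2.imwrite('pics/w1.png',c['color']); w=cloud(c); np.save('w1.npy',w)
s=manip.read_state(); print(s['eef_pos'],s['eef_rot'],s['joints'].round(3),(-c['R'].T@c['t']).round())
for r in finder.find_in('wrist','plug_mid'): print(r)
q=w.reshape(-1,3); q=q[(abs(q[:,0]-469)<50)&(abs(q[:,1]-247)<50)&(q[:,2]>45)&(q[:,2]<70)]
print(len(q),np.percentile(q,[1,50,99],axis=0).round(1)); print(cv2.minEnclosingCircle(q[q[:,2]>51][:,:2].astype(np.float32)))
E
```

```text
[469.26567834 247.42715864 302.67377017] [ 3.14155983e+00 -3.27292098e-05  1.71210883e+00] [0.416 0.256 1.576 0.    1.309 0.275] [460. 313. 384.]
{'uv': [320.5, 182.7], 'p': 0.94}
{'uv': [581.9, 79.2], 'p': 0.54}
853 [[456.1 233.6  47.4]
 [470.6 249.   54.9]
 [485.5 263.1  56.7]]
((470.7826232910156, 247.91342163085938), 15.935816764831543)
```

View pics/w1.png

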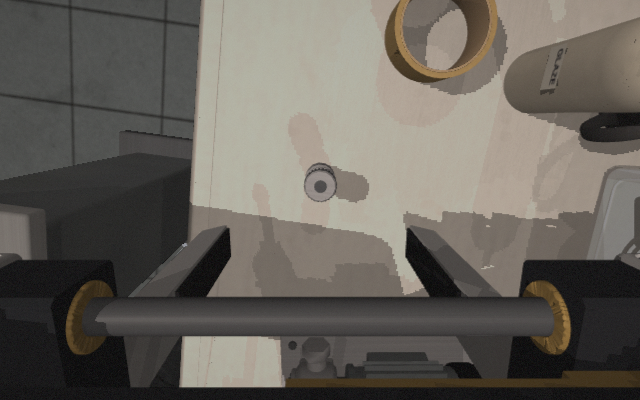

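Emit:
drive_tool([
  {"offset": [0.3,1.5,0],"spin": 0,"jaw": 60},
  {"offset": [0,0,15],"spin": -8.2,"jaw": 60},
  {"offset": [0,0,15],"spin": -8.2,"jaw": 60},
  {"offset": [0,0,15],"spin": -8.2,"jaw": 60},
  {"offset": [0,0,15],"spin": -8.2,"jaw": 60},
  {"offset": [0,0,15],"spin": -8.2,"jaw": 60},
  {"offset": [0,0,15],"spin": -8.2,"jaw": 60},
  {"offset": [0,0,15],"spin": -8.2,"jaw": 60},
  {"offset": [0,0,15],"spin": -8.2,"jaw": 60},
  {"offset": [0,0,15],"spin": -8.2,"jaw": 60},
  {"offset": [0,0,15],"spin": -8.2,"jaw": 60},
  {"offset": [0,0,15],"spin": -8,"jaw": 60},
  {"offset": [0,0,0],"spin": 0,"jaw": 40},
  {"offset": [0,0,0],"spin": 0,"jaw": 36},
  {"offset": [0,0,0],"spin": 0,"jaw": 34},
  {"offset": [0,0,0],"spin": 0,"jaw": 33},
  {"offset": [0,0,0],"spin": 0,"jaw": 32},
  {"offset": [0,0,0],"spin": 0,"jaw": 31},
  {"offset": [0,0,0],"spin": 0,"jaw": 30},
], force=5)

```text
clock: 5.2
eef_pos: [470.8, 248.0, 137.9]
eef_rot: [3.141, 0.001, -3.003]
wrist_force: [-0.3, 1.1, 1.7]
finger_gap: 30.4
```

Emit:
drive_tool([
  {"offset": [0,0,0],"spin": 0,"jaw": 44},
  {"offset": [0,0,0],"spin": 0,"jaw": 44},
  {"offset": [0,0,0],"spin": 8.2,"jaw": 44},
  {"offset": [0,0,0],"spin": 8.2,"jaw": 44},
  {"offset": [0,0,0],"spin": 8.2,"jaw": 44},
  {"offset": [0,0,0],"spin": 8.2,"jaw": 44},
  {"offset": [0,0,0],"spin": 8.2,"jaw": 44},
  {"offset": [0,0,0],"spin": 8.2,"jaw": 44},
  {"offset": [0,0,0],"spin": 8.2,"jaw": 44},
  {"offset": [0,0,0],"spin": 8.2,"jaw": 44},
  {"offset": [0,0,0],"spin": 8.2,"jaw": 44},
  {"offset": [0,0,0],"spin": 8.2,"jaw": 44},
  {"offset": [0,0,0],"spin": 8,"jaw": 44},
  {"offset": [0,0,0],"spin": 0,"jaw": 36},
  {"offset": [0,0,0],"spin": 0,"jaw": 34},
  {"offset": [0,0,0],"spin": 0,"jaw": 32},
  {"offset": [0,0,0],"spin": 0,"jaw": 31},
  {"offset": [0,0,0],"spin": 0,"jaw": 29},
  {"offset": [0,0,0],"spin": 0,"jaw": 25},
  {"offset": [0,0,0],"spin": 0,"jaw": 20},
], force=6)

```text
clock: 7.2
eef_pos: [470.8, 247.9, 137.7]
eef_rot: [3.141, -0.0, 1.71]
wrist_force: [2.2, 0.1, 1.0]
finger_gap: 30.2
```

Emit:
drive_tool([
  {"offset": [0,0,0],"spin": 0,"jaw": 20},
  {"offset": [0,0,-5],"spin": 0,"jaw": 20},
  {"offset": [0,0,-10],"spin": 0,"jaw": 20},
  {"offset": [0,0,-26],"spin": 0,"jaw": 20},
  {"offset": [0,0,-26],"spin": 0,"jaw": 20},
  {"offset": [0,0,-26],"spin": 0,"jaw": 20},
  {"offset": [0,0,-26],"spin": 0,"jaw": 20},
  {"offset": [0,0,-26],"spin": 0,"jaw": 20},
  {"offset": [0,0,-26],"spin": 0,"jaw": 20},
  {"offset": [0,0,-26],"spin": 0,"jaw": 20},
  {"offset": [-10,0,0],"spin": 0,"jaw": 20},
  {"offset": [-30,-2,0],"spin": 0,"jaw": 20},
  {"offset": [-40,-2,0],"spin": 0,"jaw": 20},
  {"offset": [-40,-2,0],"spin": 0,"jaw": 20},
  {"offset": [-40,-2,0],"spin": 0,"jaw": 20},
  {"offset": [-40,-2,0],"spin": 0,"jaw": 20},
  {"offset": [-40,-2,0],"spin": 0,"jaw": 20},
  {"offset": [-40,-2,0],"spin": 0,"jaw": 20},
  {"offset": [-14,-2,0],"spin": 0,"jaw": 20},
  {"offset": [0,0,0],"spin": 0,"jaw": 20},
], force=15)

```text
clock: 9.2
eef_pos: [495.0, -47.1, 333.7]
eef_rot: [-3.14, -0.0, 1.707]
wrist_force: [-0.3, 1.6, -1.5]
finger_gap: 30.3
```

```bash
python3 - <<'E'
from h import *
c=cam('wrist'); cv2.imwrite('pics/w2.png',c['color']); w=cloud(c); np.save('w2.npy',w); np.save('w2c.npy',np.hstack([c['R'],c['t'][:,None]]))
s=manip.read_state(); print(s['eef_pos'],s['eef_rot'],s['wrist_force'],s['finger_gap'])
for t in('pump','plug_mid','left_arm','right_arm'):
  for r in finder.find_in('wrist',t): print(t,r)
q=w.reshape(-1,3); q=q[(abs(q[:,0]-500)<90)&(abs(q[:,1]-0)<90)]
for lo,hi in((140,144.5),(144.5,152),(152,190)):
  p=q[(q[:,2]>lo)&(q[:,2]<hi)]; print(lo,len(p),np.percentile(p,[0,50,100],axis=0).round(1).tolist())
E
```

```text
[495.0468653  -45.90303869 333.88744467] [-3.14043587e+00 -5.79360473e-04  1.70766413e+00] [ 0.55956882  0.73892052 -1.97041908] 30.270061572452196
pump {'uv': [400.8, 123.8], 'p': 0.92}
plug_mid {'uv': [320.0, 240.4], 'p': 0.6}
left_arm {'uv': [335.8, 69.2], 'p': 0.69}
right_arm {'uv': [334.9, 190.8], 'p': 0.81}
140 154 [[478.4, -23.6, 140.1], [502.7, -7.9, 142.0], [521.7, 29.2, 144.5]]
144.5 1748 [[477.6, -27.8, 144.5], [498.6, 5.9, 147.4], [521.5, 34.8, 152.0]]
152 1886 [[482.0, -55.0, 152.0], [495.2, 46.0, 164.0], [516.0, 69.5, 182.6]]
```

View pics/w2.png

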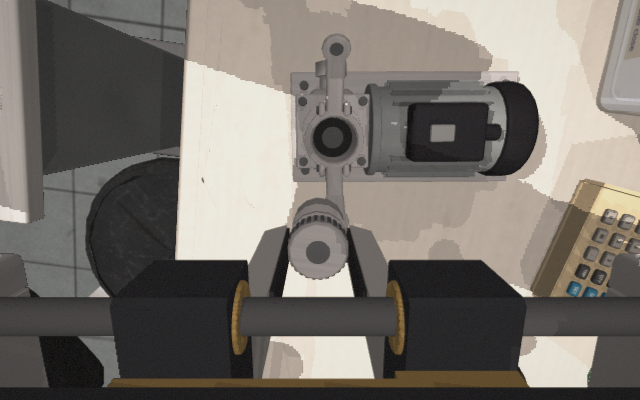

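```bash
cat > rect.py <<'E'
from h import *
def rect(img,RT,f,cx,cy,z,x0,y0,size=100,s=5):
    # metric top view at plane z; u->+x, v->-y
    K=np.array([[f,0,cx],[0,f,cy],[0,0,1.]])
    A=np.array([[1/s,0,x0-size/2],[0,-1/s,y0+size/2],[0,0,z],[0,0,1]])
    H=K@RT@A; return cv2.warpPerspective(img,np.linalg.inv(H),(size*s,size*s),flags=cv2.INTER_CUBIC)
E
python3 - <<'E'
from rect import *
w=np.load('w2.npy'); RT=np.load('w2c.npy'); im=cv2.imread('pics/w2.png')
f,cx,cy=354.043,317.695,198.611
a=rect(im,RT,f,cx,cy,149,500,0); g=cv2.cvtColor(a,cv2.COLOR_BGR2GRAY)
for r in((80,96),(104,122)):
    h=cv2.HoughCircles(cv2.medianBlur(g,5),cv2.HOUGH_GRADIENT_ALT,1.5,1,param1=150,param2=.6,minRadius=r[0],maxRadius=r[1])
    if h is not None:
        for u,v,rr,*_ in h.reshape(-1,h.shape[-1])[:5]: print('circ',500-50+u/5,50-v/5,rr/5)
q=w.reshape(-1,3)
rim=q[(q[:,2]>146)&(q[:,2]<151)&(np.hypot(q[:,0]-499,q[:,1]-2)<26)]
print('rim median z',np.median(rim[:,2]),len(rim),rim.mean(0).round(1),cv2.minEnclosingCircle(rim[:,:2].astype(np.float32)))
k=q[(np.hypot(q[:,0]-495,q[:,1]+46)<25)&(q[:,2]>235)&(q[:,2]<262)]
print('knob z',np.percentile(k[:,2],[5,50,95])); t=k[k[:,2]>np.median(k[:,2])-2]; print(t.mean(0),cv2.minEnclosingCircle(t[:,:2].astype(np.float32)))
# plate heading
p=q[(q[:,2]>3)&(q[:,2]<30)&(q[:,0]>430)&(q[:,0]<740)&(abs(q[:,1])<100)]
print('plate',np.median(p[:,2]),cv2.minAreaRect(p[:,:2].astype(np.float32)))
b=rect(im,RT,f,cx,cy,253,495,-46,60)
cv2.imwrite('pics/r2.png',np.hstack([a,cv2.resize(b,(300,500))]))
E
```

```text
circ 499.8 2.0 17.222546
circ 499.8 3.5 17.475693
circ 494.7 1.4000015 17.88215
circ 503.4 2.9000015 17.702782
circ 498.3 -1.5999985 17.705864
circ 495.0 -3.0999985 22.585392
circ 505.2 -2.7999992 22.845268
circ 503.4 7.0999985 22.5863
circ 497.4 7.700001 22.697384
circ 504.0 8.299999 22.758842
rim median z 147.43440926541217 1259 [499.2   3.2 147.6] ((498.98748779296875, 1.996988296508789), 25.955507278442383)
knob z [241.63233647 250.89159078 257.05199179]
[494.11720028 -45.45615728 251.69594056] ((494.01055908203125, -39.10077667236328), 23.615436553955078)
plate 14.925604234994411 ((578.6925048828125, 16.55057144165039), (244.52328491210938, 120.34064483642578), 8.056076049804688)
```

View pics/r2.png

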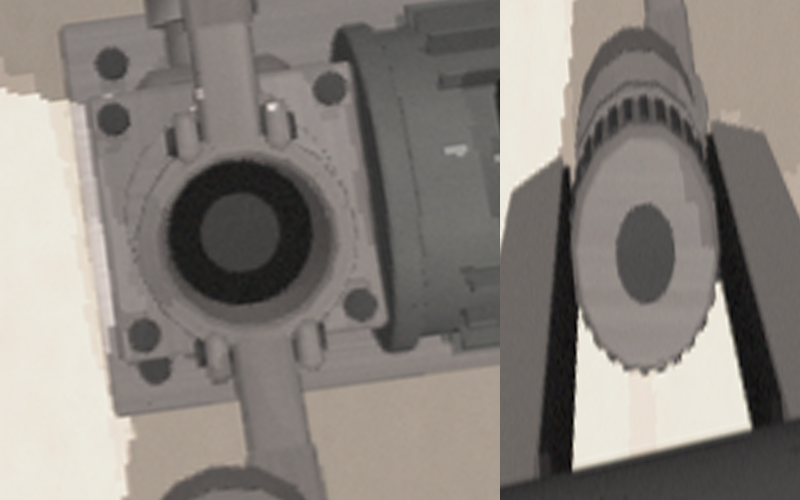

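```bash
python3 - <<'E'
from rect import *
RT=np.load('w2c.npy'); im=cv2.imread('pics/w2.png'); f,cx,cy=354.043,317.695,198.611
def fit(z,x0,y0,radii,span=5):
    g=cv2.GaussianBlur(cv2.cvtColor(rect(im,RT,f,cx,cy,z,x0,y0,80,5),cv2.COLOR_BGR2GRAY).astype(np.float32),(0,0),2)
    gx,gy=cv2.Sobel(g,-1,1,0),cv2.Sobel(g,-1,0,1); th=np.linspace(0,2*np.pi,180,endpoint=False); c,s=np.cos(th),np.sin(th)
    res=[]
    for r in radii:
        for x in np.arange(-span,span+.1,.25):
            for y in np.arange(-span,span+.1,.25):
                u=((x+r*c+40)*5).round().astype(int); v=((40-y-r*s)*5).round().astype(int)
                d=gx[v,u]*c-gy[v,u]*s
                res.append((np.median(d) , np.mean(np.clip(d,-15,15)),x0+x,y0+y,r))
    res=np.array(res)
    for k in(0,1):
        print(z,'max',res[np.argmax(res[:,k])].round(2),'min',res[np.argmin(res[:,k])].round(2))
fit(149,499.5,2.5,np.arange(17,18.6,.25)); fit(149,499.5,2.5,np.arange(21.5,23.6,.25))
fit(252.5,494.5,-46,np.arange(14.5,16.6,.25),4); fit(252.5,494.5,-46,np.arange(6,8,.25),4)
fit(114,499.5,2.5,np.arange(8,18,.25))
E
```

```text
149 max [ 40.12  14.98 500.25   2.25  17.  ] min [-1.00e-01  1.81e+00  4.98e+02 -2.25e+00  1.75e+01]
149 max [ 30.67  15.   498.75   2.    17.  ] min [1.500e-01 6.500e-01 4.965e+02 4.500e+00 1.775e+01]
149 max [ 13.89   9.   497.     7.25  22.5 ] min [ -5.93  -5.02 499.25   2.    21.5 ]
149 max [ 13.89   9.   497.     7.25  22.5 ] min [ -4.73  -5.79 501.75   2.25  23.25]
252.5 max [ 59.25   7.93 493.25 -44.5   16.5 ] min [-55.03  -6.53 493.75 -45.5   14.75]
252.5 max [ 53.45   9.54 494.   -44.5   16.5 ] min [-52.95 -14.4  493.75 -45.    14.5 ]
252.5 max [ 82.81  15.   494.   -46.5    6.  ] min [ -1.03  -1.21 498.5  -43.25   6.25]
252.5 max [ 61.72  15.   493.5  -46.75   6.  ] min [-4.800e-01 -2.800e+00  4.985e+02 -4.200e+01  7.750e+00]
114 max [ 55.51  15.   499.75   1.75  16.5 ] min [-37.42 -15.   499.5    1.5    9.  ]
114 max [ 32.56  15.   499.5    1.75  15.75] min [-28.93 -15.   499.5    1.5    8.5 ]
```

Emit:
drive_tool([
  {"offset": [12,3,0],"spin": 0,"jaw": 20},
  {"offset": [12,3,0],"spin": 0,"jaw": 20},
  {"offset": [12,3,0],"spin": 0,"jaw": 20},
  {"offset": [11,3.3,0],"spin": 0,"jaw": 20},
  {"offset": [0,0,0],"spin": 0,"jaw": 20},
  {"offset": [0,0,10],"spin": 0,"jaw": 20},
  {"offset": [0,0,10],"spin": 0,"jaw": 20},
  {"offset": [0,0,10],"spin": 0,"jaw": 20},
  {"offset": [0,0,0],"spin": 0,"jaw": 20},
  {"offset": [0,0,0],"spin": 0,"jaw": 20},
  {"offset": [0,0,0],"spin": 0,"jaw": 20},
])

```text
clock: 10.55
eef_pos: [501.3, 2.6, 305.0]
eef_rot: [3.141, 0.0, 1.709]
wrist_force: [0.6, 0.1, -2.2]
finger_gap: 30.4
```

```bash
python3 - <<'E'
from h import *
s=manip.read_state(); print(s['eef_pos'].round(2),s['eef_rot'],s['wrist_force'].round(2),s['moment'].round(3),s['finger_gap'])
E
```

```text
[501.27   2.63 304.98] [3.14100733e+00 1.37342238e-04 1.70909139e+00] [ 0.58  0.12 -2.22] [-0.037  0.028 -0.001] 30.3692164440536
```

Emit:
drive_tool([
  {"offset": [-0.2,-0.5,5],"spin": 0,"jaw": 20},
  {"offset": [0,0,5],"spin": 0,"jaw": 20},
  {"offset": [0,0,4],"spin": 0,"jaw": 20},
  {"offset": [0,0,2],"spin": 0,"jaw": 20},
  {"offset": [0,0,1],"spin": 0,"jaw": 20},
  {"offset": [0,0,1],"spin": 0,"jaw": 20},
  {"offset": [0,0,0.5],"spin": 0,"jaw": 20},
  {"offset": [0,0,0.5],"spin": 0,"jaw": 20},
  {"offset": [0,0,0],"spin": 0,"jaw": 20},
])

```text
clock: 11.45
eef_pos: [500.7, 2.5, 285.7]
eef_rot: [3.142, 0.0, 1.709]
wrist_force: [-0.7, -0.7, -1.7]
finger_gap: 30.1
```

Emit:
drive_tool([
  {"offset": [0,0,0.5],"spin": 0,"jaw": 20},
  {"offset": [0,0,0.5],"spin": 0,"jaw": 20},
  {"offset": [0,0,0.5],"spin": 0,"jaw": 20},
  {"offset": [0,0,0.5],"spin": 0,"jaw": 20},
  {"offset": [0,0,0],"spin": 0,"jaw": 20},
])

```text
clock: 11.95
eef_pos: [500.7, 2.5, 283.6]
eef_rot: [-3.142, -0.0, 1.709]
wrist_force: [-0.2, 0.3, -2.0]
finger_gap: 30.2
```

Emit:
drive_tool([
  {"offset": [0,0,0.5],"spin": 0,"jaw": 20},
  {"offset": [0,0,0.5],"spin": 0,"jaw": 20},
  {"offset": [0,0,0.5],"spin": 0,"jaw": 20},
  {"offset": [0,0,0],"spin": 0,"jaw": 20},
])

```text
clock: 12.35
eef_pos: [500.6, 2.5, 282.1]
eef_rot: [-3.141, -0.0, 1.709]
wrist_force: [-0.2, -0.3, -2.6]
finger_gap: 30.2
```

Emit:
drive_tool([
  {"offset": [0,0,1],"spin": 0,"jaw": 20},
  {"offset": [0,0,1],"spin": 0,"jaw": 20},
  {"offset": [0,0,1],"spin": 0,"jaw": 20},
  {"offset": [0,0,1],"spin": 0,"jaw": 20},
  {"offset": [0,0,0],"spin": 0,"jaw": 20},
])

```text
clock: 12.85
eef_pos: [500.6, 2.5, 278.0]
eef_rot: [-3.141, -0.0, 1.709]
wrist_force: [0.7, 0.3, -1.7]
finger_gap: 30.2
```

```bash
python3 - <<'E'
from h import *
s=manip.read_state(); print(s['eef_pos'].round(2),s['eef_rot'],s['wrist_force'].round(2),s['moment'].round(3),s['finger_gap'])
E
```

```text
[500.63   2.52 277.97] [-3.14130764e+00 -2.36630240e-05  1.70932229e+00] [ 0.69  0.3  -1.66] [-0.087  0.032 -0.025] 30.165453596659443
```

Emit:
drive_tool([
  {"offset": [0,0,1],"spin": 0,"jaw": 20},
  {"offset": [0,0,1],"spin": 0,"jaw": 20},
  {"offset": [0,0,1],"spin": 0,"jaw": 20},
  {"offset": [0,0,1],"spin": 0,"jaw": 20},
  {"offset": [0,0,1],"spin": 0,"jaw": 20},
  {"offset": [0,0,1],"spin": 0,"jaw": 20},
  {"offset": [0,0,1],"spin": 0,"jaw": 20},
  {"offset": [0,0,1],"spin": 0,"jaw": 20},
  {"offset": [0,0,0],"spin": 0,"jaw": 20},
])

```text
clock: 13.75
eef_pos: [500.6, 2.5, 270.0]
eef_rot: [-3.141, -0.0, 1.709]
wrist_force: [-0.8, 0.0, -2.8]
finger_gap: 30.3
```

Emit:
drive_tool([
  {"offset": [0,0,1],"spin": 0,"jaw": 20},
  {"offset": [0,0,1],"spin": 0,"jaw": 20},
  {"offset": [0,0,1],"spin": 0,"jaw": 20},
  {"offset": [0,0,1],"spin": 0,"jaw": 20},
  {"offset": [0,0,1],"spin": 0,"jaw": 20},
  {"offset": [0,0,0],"spin": 0,"jaw": 20},
])

```text
clock: 14.35
eef_pos: [500.6, 2.5, 265.0]
eef_rot: [-3.141, -0.0, 1.709]
wrist_force: [0.1, 0.1, -1.7]
finger_gap: 30.7
```

```bash
python3 - <<'E'
from h import *
s=manip.read_state(); print(s['eef_pos'].round(2),s['eef_rot'],s['wrist_force'].round(2),s['moment'].round(3),s['finger_gap'])
E
```

```text
[500.64   2.49 264.99] [-3.14138114e+00 -4.09754264e-05  1.70922878e+00] [ 0.09  0.07 -1.67] [-0.037  0.045  0.006] 30.672613650629824
```

Emit:
drive_tool([
  {"offset": [0,0,1],"spin": 0,"jaw": 20},
  {"offset": [0,0,1],"spin": 0,"jaw": 20},
  {"offset": [0,0,1],"spin": 0,"jaw": 20},
  {"offset": [0,0,1],"spin": 0,"jaw": 20},
  {"offset": [0,0,1],"spin": 0,"jaw": 20},
  {"offset": [0,0,1],"spin": 0,"jaw": 20},
  {"offset": [0,0,1],"spin": 0,"jaw": 20},
  {"offset": [0,0,1],"spin": 0,"jaw": 20},
  {"offset": [0,0,1],"spin": 0,"jaw": 20},
  {"offset": [0,0,1],"spin": 0,"jaw": 20},
  {"offset": [0,0,0],"spin": 0,"jaw": 20},
])

```text
clock: 15.45
eef_pos: [500.6, 2.5, 255.0]
eef_rot: [-3.141, 0.0, 1.709]
wrist_force: [-0.1, -0.1, -2.6]
finger_gap: 30.2
```

Emit:
drive_tool([
  {"offset": [0,0,0.5],"spin": 0,"jaw": 20},
  {"offset": [0,0,0.5],"spin": 0,"jaw": 20},
  {"offset": [0,0,0.5],"spin": 0,"jaw": 20},
  {"offset": [0,0,0.5],"spin": 0,"jaw": 20},
  {"offset": [0,0,0],"spin": 0,"jaw": 20},
])

```text
clock: 15.95
eef_pos: [500.7, 2.5, 253.1]
eef_rot: [-3.141, 0.0, 1.709]
wrist_force: [-0.0, -0.8, -2.1]
finger_gap: 30.5
```

Emit:
drive_tool([
  {"offset": [0,0,0.5],"spin": 0,"jaw": 20},
  {"offset": [0,0,0.5],"spin": 0,"jaw": 20},
  {"offset": [0,0,0],"spin": 0,"jaw": 20},
])

```text
clock: 16.25
eef_pos: [500.7, 2.5, 252.1]
eef_rot: [3.142, 0.0, 1.709]
wrist_force: [0.6, 0.3, -1.1]
finger_gap: 30.6
```

Emit:
drive_tool([
  {"offset": [0,0,0.5],"spin": 0,"jaw": 20},
  {"offset": [0,0,0],"spin": 0,"jaw": 20},
  {"offset": [0,0,0],"spin": 0,"jaw": 20},
])

```text
clock: 16.55
eef_pos: [500.7, 2.5, 251.8]
eef_rot: [3.141, 0.0, 1.709]
wrist_force: [-0.7, -0.1, -0.3]
finger_gap: 30.2
```

Emit:
drive_tool([
  {"offset": [0,0,0.4],"spin": 0,"jaw": 20},
  {"offset": [0,0,0],"spin": 0,"jaw": 20},
  {"offset": [0,0,0],"spin": 0,"jaw": 20},
])

```text
clock: 16.85
eef_pos: [500.7, 2.5, 251.5]
eef_rot: [3.141, 0.0, 1.709]
wrist_force: [-1.1, -1.0, 3.5]
finger_gap: 30.1
```

Emit:
drive_tool([
  {"offset": [0,0,0],"spin": 0,"jaw": 34},
  {"offset": [0,0,0],"spin": 0,"jaw": 44},
  {"offset": [0,0,0],"spin": 0,"jaw": 50},
  {"offset": [0,0,-2],"spin": 0,"jaw": 50},
  {"offset": [0,0,-15],"spin": 0,"jaw": 50},
  {"offset": [0,0,-30],"spin": 0,"jaw": 50},
  {"offset": [0,0,-35],"spin": 0,"jaw": 60},
  {"offset": [0,0,-20],"spin": 0,"jaw": 94},
  {"offset": [0,0,0],"spin": 0,"jaw": 94},
  {"offset": [0,0,0],"spin": 0,"jaw": 94},
])

```text
clock: 17.85
eef_pos: [500.5, 2.5, 352.7]
eef_rot: [-3.141, -0.0, 1.709]
wrist_force: [-0.5, 0.7, -0.4]
finger_gap: 78.4
```

```bash
python3 - <<'E'
from h import *
c=cam('wrist'); cv2.imwrite('pics/w3.png',c['color']); w=cloud(c); np.save('w3.npy',w)
s=manip.read_state(); print(s['eef_pos'],s['eef_rot'],s['wrist_force'],s['finger_gap'])
q=w.reshape(-1,3); a=np.radians(8.05); R=np.array([[np.cos(a),np.sin(a)],[-np.sin(a),np.cos(a)]])
for name,q in(('w3',q),('w2',np.load('w2.npy').reshape(-1,3))):
  l=q.copy(); l[:,:2]=(q[:,:2]-[500.,2.])@R.T
  for sg in(1,-1):
    m=l[(abs(l[:,0])<7)&(sg*l[:,1]>33)&(sg*l[:,1]<90)&(l[:,2]>135)&(l[:,2]<195)]
    if len(m)<20: print(name,sg,len(m)); continue
    k=np.polyfit(sg*m[:,1],m[:,2],1); print(name,sg,len(m),'slope ang',np.pi/2+np.arctan(k[0]),'z@y=53',np.polyval(k,53).round(1),m.min(0).round(1),m.max(0).round(1))
  k=l[(np.hypot(l[:,0],l[:,1])<14)&(l[:,2]>155)]; print(len(k),k.mean(0).round(1), np.percentile(k[:,2],[5,50,95]).round(1))
E
```

```text
[500.44412324   2.51467563 352.04695828] [-3.13997804e+00 -3.37855836e-04  1.70927746e+00] [0.36818512 0.15419051 0.59806887] 83.00259828753896
w3 1 783 slope ang 2.2185968869573376 z@y=53 167.0 [ -7.   33.  152.5] [  6.9  67.6 178.3]
w3 -1 745 slope ang 2.413081168490208 z@y=53 177.7 [ -7.  -61.2 152.9] [  6.5 -33.  185. ]
1001 [ -0.    0.3 169.1] [167.8 169.1 170.3]
w2 1 1165 slope ang 2.2320681689689437 z@y=53 167.0 [ -7.   33.  151.9] [  7.   68.2 177.8]
w2 -1 385 slope ang 2.397979676465017 z@y=53 177.1 [ -6.6 -58.4 154.8] [  6.9 -33.  182.6]<stdin>:11: RuntimeWarning: Mean of empty slice.
  ret = um.true_divide(
Traceback (most recent call last):
IndexError: index -1 is out of bounds for axis 0 with size 0
```

View pics/w3.png

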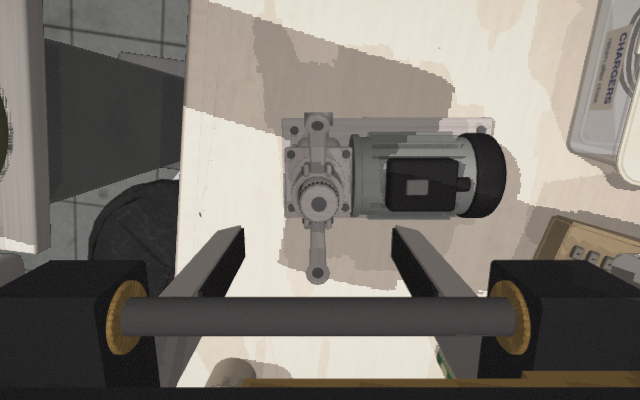

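Emit:
drive_tool([
  {"offset": [0,0,0],"spin": -8.2,"jaw": 94},
  {"offset": [0,0,0],"spin": -8.2,"jaw": 94},
  {"offset": [0,0,0],"spin": -8.2,"jaw": 94},
  {"offset": [0,0,0],"spin": -8.2,"jaw": 94},
  {"offset": [0,0,0],"spin": -8.2,"jaw": 94},
  {"offset": [0,0,0],"spin": -8.2,"jaw": 94},
  {"offset": [0,0,0],"spin": -8.2,"jaw": 94},
  {"offset": [0,0,0],"spin": -8.2,"jaw": 94},
  {"offset": [0,0,0],"spin": -8.2,"jaw": 94},
  {"offset": [0,0,0],"spin": -8.2,"jaw": 94},
  {"offset": [0,0,0],"spin": -8.1,"jaw": 94},
  {"offset": [0,0,15],"spin": 0,"jaw": 94},
  {"offset": [0,0,20],"spin": 0,"jaw": 94},
  {"offset": [0,0,15],"spin": 0,"jaw": 94},
  {"offset": [0,0,10],"spin": 0,"jaw": 94},
  {"offset": [0,0,3],"spin": 0,"jaw": 94},
  {"offset": [0,0,0],"spin": 0,"jaw": 94},
])

```text
clock: 19.6
eef_pos: [500.6, 2.5, 289.9]
eef_rot: [3.141, -0.001, -3.001]
wrist_force: [-0.2, -0.1, 0.6]
finger_gap: 93.9
```

```bash
python3 - <<'E'
from h import *
c=cam('wrist'); cv2.imwrite('pics/w4.png',c['color'])
s=manip.read_state(); print(s['eef_pos'],s['eef_rot'],s['wrist_force'],s['finger_gap'],s['joints'].round(2))
E
```

```text
[500.76887034   2.50291621 290.44162702] [-3.14154584e+00  8.24588582e-05 -3.00135434e+00] [0.80980487 0.63941885 0.09800801] 93.57369434870259 [-0.07  0.2   1.67 -0.    1.27 -1.78]
```

View pics/w4.png

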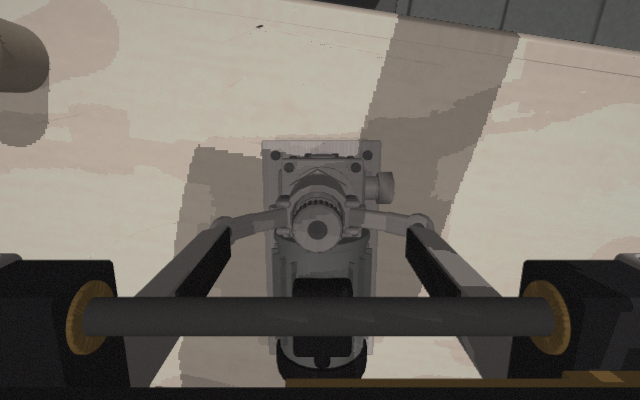

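```bash
python3 - <<'E'
import numpy as np
a=np.radians(8.05); R=np.array([[np.cos(a),np.sin(a)],[-np.sin(a),np.cos(a)]])
for n in('w2','w3','scene0','top0'):
  l=np.load(n+'.npy').reshape(-1,3).copy(); l[:,:2]=(l[:,:2]-[500.7,2.5])@R.T
  m=l[(abs(l[:,0])<45)&(abs(l[:,1])>36)&(abs(l[:,1])<75)&(l[:,2]>25)&(l[:,2]<140)]
  for sg in(1,-1):
    k=m[m[:,1]*sg>0]
    if len(k): print(n,sg,len(k),np.percentile(k,[2,50,98],axis=0).round(0).tolist())
E
```

```text
w2 1 519 [[-18.0, 36.0, 43.0], [-7.0, 44.0, 57.0], [44.0, 68.0, 89.0]]
w2 -1 25 [[33.0, -39.0, 53.0], [35.0, -37.0, 73.0], [41.0, -36.0, 80.0]]
w3 1 479 [[-19.0, 36.0, 43.0], [13.0, 41.0, 64.0], [44.0, 69.0, 88.0]]
w3 -1 8 [[34.0, -38.0, 70.0], [35.0, -36.0, 80.0], [40.0, -36.0, 81.0]]
scene0 1 97 [[-21.0, 39.0, 42.0], [-7.0, 58.0, 54.0], [8.0, 68.0, 59.0]]
scene0 -1 38 [[-15.0, -41.0, 46.0], [32.0, -37.0, 59.0], [41.0, -36.0, 80.0]]
top0 1 73 [[-31.0, 36.0, 34.0], [-7.0, 44.0, 64.0], [43.0, 69.0, 94.0]]
top0 -1 2 [[33.0, -38.0, 53.0], [34.0, -37.0, 61.0], [35.0, -36.0, 70.0]]
```

Emit:
drive_tool([
  {"offset": [0,0,3],"spin": 0,"jaw": 94},
  {"offset": [0,0,2],"spin": 0,"jaw": 94},
  {"offset": [0,0,1.5],"spin": 0,"jaw": 94},
  {"offset": [0,0,1.5],"spin": 0,"jaw": 94},
  {"offset": [0,0,1.5],"spin": 0,"jaw": 94},
  {"offset": [0,0,1.5],"spin": 0,"jaw": 94},
  {"offset": [0,0,1.5],"spin": 0,"jaw": 94},
  {"offset": [0,0,1.5],"spin": 0,"jaw": 94},
])

```text
clock: 20.45
eef_pos: [500.7, 2.5, 276.1]
eef_rot: [3.142, -0.0, -3.001]
wrist_force: [-0.1, 0.3, 1.1]
finger_gap: 93.9
```

Emit:
drive_tool([
  {"offset": [0,0,1.5],"spin": 0,"jaw": 94},
  {"offset": [0,0,1.5],"spin": 0,"jaw": 94},
  {"offset": [0,0,1.5],"spin": 0,"jaw": 94},
  {"offset": [0,0,1.5],"spin": 0,"jaw": 94},
  {"offset": [0,0,1.5],"spin": 0,"jaw": 94},
])

```text
clock: 20.95
eef_pos: [500.7, 2.5, 268.7]
eef_rot: [-3.142, 0.0, -3.001]
wrist_force: [-0.2, 0.3, 0.7]
finger_gap: 93.8
```

Emit:
drive_tool([
  {"offset": [0,0,1.5],"spin": 0,"jaw": 94},
  {"offset": [0,0,1.5],"spin": 0,"jaw": 94},
  {"offset": [0,0,1.5],"spin": 0,"jaw": 94},
  {"offset": [0,0,1.5],"spin": 0,"jaw": 94},
  {"offset": [0,0,1.5],"spin": 0,"jaw": 94},
  {"offset": [0,0,1.5],"spin": 0,"jaw": 94},
])

```text
clock: 21.55
eef_pos: [500.7, 2.5, 259.8]
eef_rot: [-3.142, 0.0, -3.001]
wrist_force: [-1.1, 0.7, 2.2]
finger_gap: 94.0
```

```bash
python3 - <<'E'
from h import *
c=cam('wrist'); im=c['color']; w=cloud(c)
s=manip.read_state(); print(s['eef_pos'],s['wrist_force'],s['moment'])
c2=cam('scene')['color']
cv2.imwrite('pics/w5.png',np.hstack([im[120:320,180:460],cv2.resize(c2[185:255,290:388],(280,200),interpolation=cv2.INTER_CUBIC)]))
E
```

```text
[500.6987579    2.48337999 259.54087268] [1.45780974 1.07860706 3.37738422] [ 0.07631952 -0.16079075 -0.06534532]
```

View pics/w5.png

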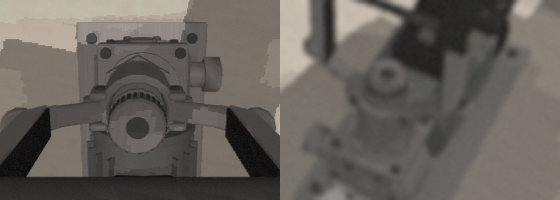

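Emit:
drive_tool([
  {"offset": [0,0,1.5],"spin": 0,"jaw": 94},
  {"offset": [0,0,1.5],"spin": 0,"jaw": 94},
  {"offset": [0,0,1.5],"spin": 0,"jaw": 94},
  {"offset": [0,0,1.5],"spin": 0,"jaw": 94},
  {"offset": [0,0,1.5],"spin": 0,"jaw": 94},
  {"offset": [0,0,1.5],"spin": 0,"jaw": 94},
  {"offset": [0,0,1.5],"spin": 0,"jaw": 94},
  {"offset": [0,0,1.5],"spin": 0,"jaw": 94},
])

```text
clock: 22.45
eef_pos: [500.7, 2.5, 247.6]
eef_rot: [-3.142, -0.0, -3.001]
wrist_force: [-0.2, 0.3, 3.1]
finger_gap: 94.2
```

Emit:
drive_tool([
  {"offset": [0,0,1.5],"spin": 0,"jaw": 94},
  {"offset": [0,0,1.5],"spin": 0,"jaw": 94},
  {"offset": [0,0,1.5],"spin": 0,"jaw": 94},
  {"offset": [0,0,1.5],"spin": 0,"jaw": 94},
  {"offset": [0,0,1.5],"spin": 0,"jaw": 94},
  {"offset": [0,0,1.5],"spin": 0,"jaw": 94},
])

```text
clock: 23.05
eef_pos: [500.7, 2.5, 238.6]
eef_rot: [-3.142, 0.0, -3.001]
wrist_force: [0.4, 0.2, 3.7]
finger_gap: 94.0
```

Emit:
drive_tool([
  {"offset": [0,0,1],"spin": 0,"jaw": 94},
  {"offset": [0,0,1],"spin": 0,"jaw": 94},
  {"offset": [0,0,1],"spin": 0,"jaw": 94},
  {"offset": [0,0,1],"spin": 0,"jaw": 94},
  {"offset": [0,0,1],"spin": 0,"jaw": 94},
  {"offset": [0,0,1],"spin": 0,"jaw": 94},
])

```text
clock: 23.65
eef_pos: [500.7, 2.5, 232.7]
eef_rot: [-3.142, 0.0, -3.001]
wrist_force: [-0.1, 0.9, 2.7]
finger_gap: 94.1
```

Emit:
drive_tool([
  {"offset": [0,0,1],"spin": 0,"jaw": 94},
  {"offset": [0,0,1],"spin": 0,"jaw": 94},
  {"offset": [0,0,1],"spin": 0,"jaw": 94},
  {"offset": [0,0,1],"spin": 0,"jaw": 94},
  {"offset": [0,0,1],"spin": 0,"jaw": 94},
  {"offset": [0,0,1],"spin": 0,"jaw": 94},
])

```text
clock: 24.25
eef_pos: [500.7, 2.5, 226.7]
eef_rot: [-3.142, 0.0, -3.001]
wrist_force: [0.5, 0.3, 2.7]
finger_gap: 93.6
```

Emit:
drive_tool([
  {"offset": [0,0,1],"spin": 0,"jaw": 94},
  {"offset": [0,0,1],"spin": 0,"jaw": 94},
  {"offset": [0,0,1],"spin": 0,"jaw": 94},
  {"offset": [0,0,1],"spin": 0,"jaw": 94},
  {"offset": [0,0,1],"spin": 0,"jaw": 94},
])

```text
clock: 24.75
eef_pos: [500.7, 2.5, 221.7]
eef_rot: [3.142, -0.0, -3.001]
wrist_force: [0.5, 0.2, 4.0]
finger_gap: 93.8
```

Emit:
drive_tool([
  {"offset": [0,0,1],"spin": 0,"jaw": 94},
  {"offset": [0,0,1],"spin": 0,"jaw": 94},
  {"offset": [0,0,1],"spin": 0,"jaw": 94},
  {"offset": [0,0,1],"spin": 0,"jaw": 94},
  {"offset": [0,0,1],"spin": 0,"jaw": 94},
])

```text
clock: 25.25
eef_pos: [500.7, 2.5, 216.7]
eef_rot: [-3.142, 0.0, -3.001]
wrist_force: [-0.8, -0.2, 4.4]
finger_gap: 94.1
```

Emit:
drive_tool([
  {"offset": [0,0,1],"spin": 0,"jaw": 94},
  {"offset": [0,0,1],"spin": 0,"jaw": 94},
  {"offset": [0,0,1],"spin": 0,"jaw": 94},
  {"offset": [0,0,1],"spin": 0,"jaw": 94},
])

```text
clock: 25.65
eef_pos: [500.7, 2.5, 212.7]
eef_rot: [-3.142, 0.0, -3.001]
wrist_force: [-0.0, 0.2, 4.9]
finger_gap: 93.9
```

Emit:
drive_tool([
  {"offset": [0,0,1],"spin": 0,"jaw": 94},
  {"offset": [0,0,1],"spin": 0,"jaw": 94},
  {"offset": [0,0,1],"spin": 0,"jaw": 94},
  {"offset": [0,0,1],"spin": 0,"jaw": 94},
  {"offset": [0,0,0],"spin": 0,"jaw": 94},
])

```text
clock: 26.15
eef_pos: [500.7, 2.5, 208.6]
eef_rot: [3.142, -0.0, -3.001]
wrist_force: [0.6, -0.2, 3.1]
finger_gap: 93.7
```

Emit:
drive_tool([
  {"offset": [0,0,0],"spin": 0,"jaw": 93},
  {"offset": [0,0,0],"spin": 0,"jaw": 92},
  {"offset": [0,0,0],"spin": 0,"jaw": 91},
  {"offset": [0,0,0],"spin": 0,"jaw": 90},
  {"offset": [0,0,0],"spin": 0,"jaw": 89},
  {"offset": [0,0,0],"spin": 0,"jaw": 88},
  {"offset": [0,0,0],"spin": 0,"jaw": 87},
  {"offset": [0,0,0],"spin": 0,"jaw": 86},
], force=10)

```text
clock: 26.95
eef_pos: [500.6, 2.5, 208.7]
eef_rot: [3.142, -0.0, -3.001]
wrist_force: [-0.5, -0.6, -0.3]
finger_gap: 86.1
```

Closing works at 10 N; continue evenly.

Emit:
drive_tool([
  {"offset": [0,0,0],"spin": 0,"jaw": 85},
  {"offset": [0,0,0],"spin": 0,"jaw": 84},
  {"offset": [0,0,0],"spin": 0,"jaw": 83},
  {"offset": [0,0,0],"spin": 0,"jaw": 82},
  {"offset": [0,0,0],"spin": 0,"jaw": 81},
  {"offset": [0,0,0],"spin": 0,"jaw": 80},
  {"offset": [0,0,0],"spin": 0,"jaw": 79},
  {"offset": [0,0,0],"spin": 0,"jaw": 78},
  {"offset": [0,0,0],"spin": 0,"jaw": 77},
  {"offset": [0,0,0],"spin": 0,"jaw": 76},
])

```text
clock: 27.95
eef_pos: [500.7, 2.5, 208.7]
eef_rot: [-3.142, -0.0, -3.001]
wrist_force: [0.3, -0.4, -0.6]
finger_gap: 76.3
```

Emit:
drive_tool([
  {"offset": [0,0,0],"spin": 0,"jaw": 75},
  {"offset": [0,0,0],"spin": 0,"jaw": 74},
  {"offset": [0,0,0],"spin": 0,"jaw": 73},
  {"offset": [0,0,0],"spin": 0,"jaw": 72},
  {"offset": [0,0,0],"spin": 0,"jaw": 71},
  {"offset": [0,0,0],"spin": 0,"jaw": 70},
  {"offset": [0,0,0],"spin": 0,"jaw": 69},
  {"offset": [0,0,0],"spin": 0,"jaw": 68},
])

```text
clock: 28.75
eef_pos: [500.7, 2.5, 208.7]
eef_rot: [3.142, -0.0, -3.001]
wrist_force: [0.1, 0.0, -1.3]
finger_gap: 68.0
```

Emit:
drive_tool([
  {"offset": [0,0,0],"spin": 0,"jaw": 67},
  {"offset": [0,0,0],"spin": 0,"jaw": 66},
  {"offset": [0,0,0],"spin": 0,"jaw": 65},
  {"offset": [0,0,0],"spin": 0,"jaw": 64},
  {"offset": [0,0,0],"spin": 0,"jaw": 63},
  {"offset": [0,0,0],"spin": 0,"jaw": 62},
  {"offset": [0,0,0],"spin": 0,"jaw": 61},
  {"offset": [0,0,0],"spin": 0,"jaw": 60},
  {"offset": [0,0,0],"spin": 0,"jaw": 59},
])

```text
clock: 29.65
eef_pos: [500.7, 2.4, 208.7]
eef_rot: [-3.141, -0.0, -3.001]
wrist_force: [0.6, -2.4, -3.8]
finger_gap: 59.0
```

Emit:
drive_tool([
  {"offset": [0,0,0],"spin": 0,"jaw": 58},
  {"offset": [0,0,0],"spin": 0,"jaw": 57},
  {"offset": [0,0,0],"spin": 0,"jaw": 56},
  {"offset": [0,0,0],"spin": 0,"jaw": 56},
], force=12)

```text
clock: 30.05
eef_pos: [500.7, 2.3, 208.7]
eef_rot: [-3.141, -0.0, -3.001]
wrist_force: [1.4, -5.0, -4.3]
finger_gap: 58.7
```

```bash
python3 - <<'E'
from h import *
s=manip.read_state(); print(s['eef_pos'].round(2),s['eef_rot'],s['wrist_force'].round(2),s['moment'].round(3),s['finger_gap'])
E
```

```text
[500.67   2.34 208.7 ] [-3.14126416e+00 -6.43418429e-05 -3.00139535e+00] [ 1.38 -4.99 -4.3 ] [-0.819 -0.142  0.04 ] 58.65995588189814
```

Emit:
drive_tool([
  {"offset": [0,-0.2,0],"spin": 0,"jaw": 56},
  {"offset": [0,-0.2,0],"spin": 0,"jaw": 56},
  {"offset": [0,0,0],"spin": 0,"jaw": 56},
])

```text
clock: 30.35
eef_pos: [500.7, 2.3, 208.7]
eef_rot: [3.141, -0.0, -3.001]
wrist_force: [0.1, -1.8, -4.8]
finger_gap: 59.0
```

Emit:
drive_tool([
  {"offset": [0,-0.2,0],"spin": 0,"jaw": 56},
  {"offset": [0,-0.2,0],"spin": 0,"jaw": 56},
  {"offset": [0,0,0],"spin": 0,"jaw": 56},
])

```text
clock: 30.65
eef_pos: [500.7, 2.1, 208.7]
eef_rot: [3.141, -0.0, -3.001]
wrist_force: [-0.2, 5.6, -4.1]
finger_gap: 58.8
```

Emit:
drive_tool([
  {"offset": [0,0.2,0],"spin": 0,"jaw": 56},
  {"offset": [0,0,0],"spin": 0,"jaw": 66},
  {"offset": [0,0,0],"spin": 0,"jaw": 76},
  {"offset": [0,0,0],"spin": 0,"jaw": 86},
  {"offset": [0,0,0],"spin": 0,"jaw": 86},
  {"offset": [0,0,-10],"spin": 0,"jaw": 86},
  {"offset": [0,0,-25],"spin": 0,"jaw": 86},
  {"offset": [0,0,-40],"spin": 0,"jaw": 86},
  {"offset": [0,0,-40],"spin": 0,"jaw": 86},
  {"offset": [0,0,-25],"spin": 0,"jaw": 86},
  {"offset": [0,0,0],"spin": 0,"jaw": 86},
  {"offset": [0,0,0],"spin": 0,"jaw": 86},
  {"offset": [0,0,0],"spin": 0,"jaw": 86},
])

```text
clock: 31.95
eef_pos: [500.5, 1.9, 347.8]
eef_rot: [3.141, -0.002, -3.001]
wrist_force: [0.1, 0.1, -0.1]
finger_gap: 85.7
```

```bash
python3 - <<'E'
from h import *
a=np.radians(8.05); R=np.array([[np.cos(a),np.sin(a)],[-np.sin(a),np.cos(a)]])
def cl(n):
    c=cam(n); return c['color'],cloud(c).reshape(-1,3)
im,q=cl('wrist')
l=q.copy(); l[:,:2]=(q[:,:2]-[500.7,2.5])@R.T
k=l[(np.hypot(l[:,0],l[:,1])<20)&(l[:,2]>160)&(l[:,2]<180)]; print('knob',len(k),k.mean(0).round(1),np.percentile(k[:,2],[5,50,95]).round(1))
A=np.c_[k[:,:2],np.ones(len(k))]; print('top tilt',np.linalg.lstsq(A,k[:,2],rcond=None)[0].round(3))
for sg in(1,-1):
    m=l[(abs(l[:,0])<8)&(sg*l[:,1]>24)&(sg*l[:,1]<75)&(l[:,2]>75)&(l[:,2]<200)]; print(sg,len(m),np.percentile(m,[2,98],axis=0).round(1).tolist())
s=manip.read_state(); print(s['eef_pos'],s['wrist_force'],s['finger_gap'])
c2,_=cl('scene'); _,t=cl('top')
for n in('cup','bottle','jar'): print(n,[r['uv'] for r in finder.find_in('top',n)[:1]],[r['uv'] for r in finder.find_in('scene',n)[:1]])
cv2.imwrite('pics/w6.png',np.hstack([im[60:300,180:460],cv2.resize(c2[170:266,280:392],(280,240),interpolation=cv2.INTER_CUBIC)]))
E
```

```text
knob 1296 [ -1.4  -0.8 167.4] [164.9 167.6 168.8]
top tilt [ 3.50000e-02 -3.00000e-03  1.67429e+02]
1 149 [[-7.9, 24.2, 88.8], [7.5, 35.6, 148.0]]
-1 161 [[-7.6, -35.8, 88.9], [7.3, -24.5, 148.3]]
[500.52758263   1.91030331 347.72162357] [ 0.16649463 -0.92121404  0.81279629] 86.17797420446065
cup [[428.2, 240.4]] [[429.6, 348.0]]
bottle [[222.3, 157.4]] []
jar [[398.0, 153.9]] [[450.7, 226.3]]
```

View pics/w6.png

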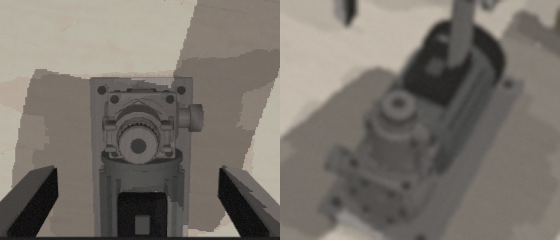

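```bash
python3 -c "
from cell import manip
print(manip.sign_off())"
```

```text
the job is handed in; nothing more can be done
None
```

The plug is on the gasket, both cam arms are home, and the job was handed in at about 32 s of the 72 s allowed. `sign_off` reports no verdict, so the results below are my own measurements.

- **Insertion:** I centred the plug in the jaws by squeezing its knob twice, 90° apart. I found the coupler mouth with the wrist camera. The plug went in with no contact I could detect until the gasket, where it met about 5–6 N.
- **Cam arms:** I pressed both arms down together with the open fingers, at no more than about 5 N on the wrist. I then squeezed them in with a 10–12 N grip until they stopped at a gap of about 59 mm (60 mm nominal). Small nudges either way met stiff resistance on both sides, as they would with both arms at their stops.
- **Last checks:**
  - The arms look symmetric about the coupler axis, with outer faces at +35.6 and −35.8 mm.
  - The knob top dropped about 1–1.5 mm when clamped, from 169.1 to about 167.6 mm by median.
  - The wrist force was near zero, with the gripper well clear above the coupler.
- **Other objects:** The cup shows no meaningful shift in either camera. The bottle shows none from above, though the scene camera missed it in the last picture. The jar disagreed between cameras: about 6 pixels (roughly 20 mm) from above, but only 1 pixel in the scene view. The robot never went near it, so I took the 6 pixels as detector error.
- **Plug tilt:** A plane fitted to the knob top read 0.035 rad, inside the 0.08 limit; part of that may be points from the knob's side.

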